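Sweep casting buttons into the reclaim box

TASK

Push the slide shutter on top of the scrap reclaim box fully open by its tab, sweep all five loose casting buttons along the deck with the fingertips so that they drop through the opening into the box, then push the shutter fully shut again. Nothing is to be picked up: keep the buttons on the deck until they drop, let none fall off the box, and do not disturb the two crown dies standing on the deck nor the things beside the box.

Things in the scene. Friction and masses are not known exactly. Their poses are not given: they have to be found in the camera images.
- reclaim_box: Scrap reclaim box: grey metal, hollow, 150 (x) x 300 (y) x 62 mm, fixed to the plate, turned up to 17 degrees either way. Origin on the plate under it, z up, its lock and fixed drawer front look to -x. Deck top at z = 50 mm, from x = -70 to 70, y = -140 to 150 mm; a wall 5 mm thick rises 12 mm above the deck round both long sides and the +y end; none at the shutter end (-y).
- opening (a point): middle, at deck level, of the drop opening through the deck: 64 (box x) by 52 mm (box y), at x = 0, y = -46, z = 50 mm in the box's frame. Below it the box is hollow, 43 mm deep under the deck top. The deck runs level up to its edge.
- funnel (a point): middle of the throat between the guides, deck level, x = 0, y = -12, z = 50 mm in the box's frame. Rails 12 mm high along y at x = -42 to -37 and 37 to 42, y = -143 to -12, flank opening and shutter; from their ends flared guides 12 mm high, 4 mm thick, run straight out to x = -70 and 70 at y = 32: a funnel that leads parts from the deck to the opening.
- shutter (a joint): the flat steel slide shutter on the deck over the opening, m: 0 = fully shut (home against its stop), 0.060 = fully open; it opens toward the box's -y and starts between 0 and 0.008. Plate 69 x 72 mm, its top 3.5 mm above the deck; it stays where it is left, friction 1.5 N, and can neither lift nor turn.
- shutter_tab (a point): middle of the upright tab on the shutter's -y edge, 12.5 mm above the deck; the tab is 56 mm wide (box x), 3 mm thick (with a bead 5 mm thick along its top) and reaches 23.6 mm above the deck. Push it toward -y to open, toward +y to shut. Nothing stands beyond it at the end of the deck when the shutter is open.
- button_1: loose casting button of yellow alloy lying flat on the deck, round, 18 mm across, vertical sides to 6 mm high, then a low dome and a sprue stub 5 mm across on top, 14 mm high in all, 20 g. Origin: middle of its flat underside, z up through the stub.
- button_2: loose casting button of yellow alloy lying flat on the deck, round, 16 mm across, vertical sides to 6 mm high, then a low dome and a sprue stub 5 mm across on top, 14 mm high in all, 20 g. Origin: middle of its flat underside, z up through the stub.
- button_3: loose casting button of yellow alloy lying flat on the deck, round, 16 mm across, vertical sides to 6 mm high, then a low dome and a sprue stub 5 mm across on top, 14 mm high in all, 20 g. Origin: middle of its flat underside, z up through the stub.
- button_4: loose casting button of yellow alloy lying flat on the deck, round, 15 mm across, vertical sides to 6 mm high, then a low dome and a sprue stub 5 mm across on top, 14 mm high in all, 20 g. Origin: middle of its flat underside, z up through the stub.
- button_5: loose casting button of yellow alloy lying flat on the deck, round, 14 mm across, vertical sides to 6 mm high, then a low dome and a sprue stub 5 mm across on top, 14 mm high in all, 20 g. Origin: middle of its flat underside, z up through the stub.
- crown_die_1: small stone die with its crown, 12 x 14 x 25 mm, 18 g, standing loose on the deck at the back corner (+x) of the end away from the shutter. Origin: middle of its underside, z up. To be left alone.
- crown_die_2: small stone die with its crown, 12 x 14 x 25 mm, 18 g, standing loose on the deck on the strip between the rail and the back wall (+x), beside the opening. Origin: middle of its underside, z up. To be left alone.
- plaster_model_a: white plaster arch model 59 x 62 x 31 mm on the plate left of the box; origin under its middle. Bystander.
- plaster_model_b: arch model with a grey base 59 x 62 x 31 mm on the plate left of the box; origin under its middle. Bystander.
- gauge: wire crown gauge 43 x 96 x 7 mm lying on the plate right of the box; origin under its middle. Bystander.

How it is judged:
By the outcome, as a careful person would: the job done as asked, in the order asked, and still so for the second after the job is handed in, with the robot touching nothing.
It also fails if it takes over 58 s, if anything falls off the work surface, if the arm or the gripper's body presses on something with over 40 N, if the wrist force passes 120 N, or if a joint passes its speed limit or range.

ROBOT

A 6-joint arm with a two-finger parallel gripper is mounted at the origin on a cart in front of the work surface, level with it; the furniture and walls round the work are solid. World frame = base frame: x ahead of the robot, y to its left, z up, the work surface at z = 0. Lengths are in m, angles in degrees, forces in N, time in s.
With the tool pointing down it reaches from about 0.4 to 0.825 m from the base axis. Payload 7 kg.
Tool frame: the origin (TCP) lies at the centre of the arm's flange, where the gripper is bolted on; the fingertips stand 178 mm ahead of it and the grasp point (between the pads) lies 159 mm ahead of it (tip_reach is the distance from the TCP to the fingertips, in m); z points along the fingers, y is the line along which they close (so a half turn about z gives the same grasp; the last joint's range is limited). The gripper opens to 88 mm and grips with 3 to 60 N. Pads are 19 mm wide; open, the fingers measure 130 mm over their backs; the gripper's body (78 mm by 193 mm) begins 47 mm behind the grasp point.
Start: joints at [-60.613, 20.546, 0.682, 0, -70.136, -16.507], TCP at [0.15, -0.658, 0.405] pointing down, gripper open.
Joint ranges: [-176.03, 176.03], [-82.01, 121.73], [-58.28, 71.71], [-173.87, 95.51], [-174.79, -0.11], [-173.66, 173.66]. Speed limits (degrees/s): [136.94, 136.94, 172.46, 180, 180, 180].

INTERFACE

Orientations are given as [roll, pitch, yaw] about the fixed x, y, z axes, in that order (R = Rz(yaw) Ry(pitch) Rx(roll)).
In Python, from plant import * gives the robot as it stands.
- The arm moves only by the shell command python3 -m handwheel 'ROWS'. ROWS is JSON, a list of rows, each a list of 7 numbers: the opening, from -1 (shut) to 1 (fully open), then the shift along the tool's x, y, z as a fraction of full scale, then the turn, a rotation vector about the tool's x, y, z as a fraction of full scale. A call has 1 to 5 rows; each row shifts and turns the commanded pose from where the row before left it, along the tool's axes as they then stand; what a row does not reach is not made up. Full scale, the value 1, is 0.025 m for a shift and 6 degrees for a turn. A row lasts 1/8 s, in which the tool goes at most 62.5 mm and 10.7 degrees, less where a joint would pass 70% of its speed; a pose out of reach is approached as far as the arm can. A call with a number of a shift or a turn outside -1 to 1 is refused whole. A call with a gripper value outside its range is refused whole. The fingers move at their own pace and stop on an object; the grip force is fixed at half the most. Time passes only in rows, so rows that do not move let the fingers close. It gives the time, the measured TCP pose, the force, the opening and the grip force at its end, in the units of the state.
- get_obs(): the state, without advancing time (a new reading comes with each control period).
- snapshot(name): name is "scene" or "top" or "wrist"; returns a dict with "color" (400x640x3 uint8, red, green, blue), "fx", "fy", "cx", "cy" (pixels), "R" (3x3) and "t" (3): a world point X has camera coordinates R X + t; the wrist camera has in their place "tool_from_camera" (4x4, takes a point from camera to tool coordinates, whose origin is the TCP and whose axes are the flange's). Camera axes: x right, y down, z forward; pixel columns grow to the right and rows downward; lengths in m; the calibration is good to about 2 mm. A picture is of the moment at which its call begins: read the wrist's pose just before it. There is no depth.
- close_job(): hands the job in; it is judged then, once.
The state is a dict: "clock": time; "joint_pos": joint angles; "qvel": joint speeds; "tau": joint torques, N m; "tool_pos": TCP position; "orientation": TCP orientation; "force": force on the tool from outside, world axes, zero at the start; "moment": the same for the moment, N m; "opening": finger opening in m; "gripper_force": force on a finger pad.
Only numpy, scipy, OpenCV 4.12 (cv2) and the standard library are available. Lean on these libraries where they do the work, as an engineer would, in place of code of your own. Each camera call takes 0.05 s, during which the arm holds its last target. There are 200 camera calls.

## Working session

There is one attempt and no reset: what is moved stays moved. The work goes in short steps, Python scripts to look and compute and a shell command to move; the robot and the scene stay as the last step left them, time stands still between calls to the robot, and variables do not carry over. Pictures are saved under pics/ and viewed, at most 10 in all, crops included, and the job is handed in when it is done.

```bash
mkdir -p pics; ls
python3 - <<'E'
from plant import *
import cv2
o=get_obs();print({k:o[k] for k in('clock','tool_pos','orientation','opening','force')})
for n in('scene','top'):
    s=snapshot(n);cv2.imwrite(f'pics/{n}0.png',s['color'][...,::-1]);print(n,s['fx'],s['fy'],s['cx'],s['cy'],s['R'],s['t'])
E
```

```text
pics
{'clock': 0.0, 'tool_pos': array([ 0.15043565, -0.65783133,  0.40370267]), 'orientation': array([ 1.79903683e+02, -8.43397933e-03, -1.67126622e+02]), 'opening': 0.08756856738399896, 'force': array([ 0.78367731,  0.48503286, -0.55582791])}
scene 382.4198105463879 382.4198105463879 309.6069354169032 194.09242719977615 [[-0.68383875 -0.72962996  0.00216382]
 [-0.40991015  0.38172764 -0.82840671]
 [ 0.60360437 -0.56738358 -0.56012288]] [0.4388796  0.25795986 0.84044179]
top 463.30557551406014 463.30557551406014 327.41275012935034 207.29461593133834 [[-0.0064137  -0.99996425 -0.00551075]
 [-0.99849795  0.00670397 -0.05437733]
 [ 0.05441233  0.00515372 -0.99850525]] [0.07941706 0.55572023 1.12660331]
```

View pics/top0.png

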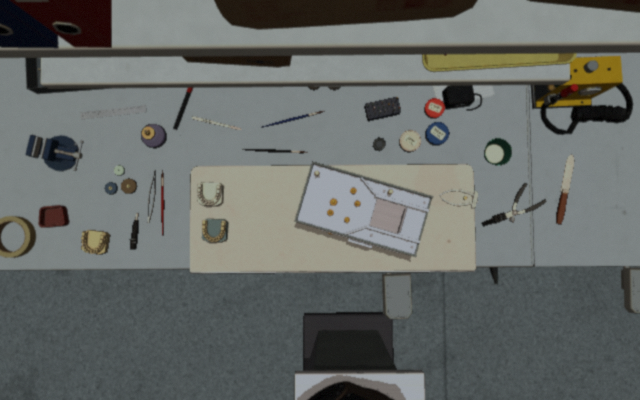

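View pics/scene0.png

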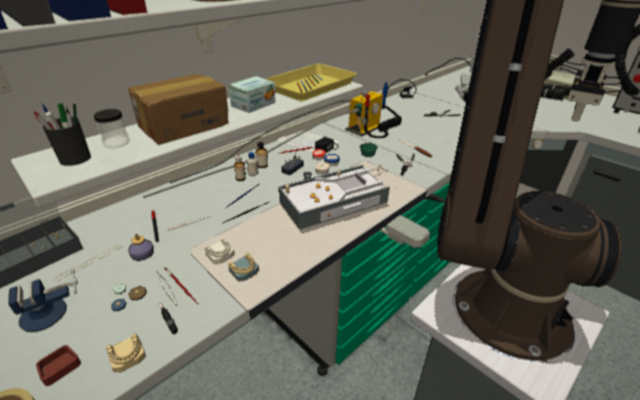

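The top view shows the box around (365,208), with five yellow buttons near (345,203), the shutter near (388,217) and its tab end at (430,230) or so. I'll enlarge that region and fit the box pose.

```bash
cat > h.py <<'E'
from plant import *
import cv2, numpy as np
def ray(s,u,v,z):
    d=s['R'].T@np.array([(u-s['cx'])/s['fx'],(v-s['cy'])/s['fy'],1]);c=-s['R'].T@s['t']
    return c+d*(z-c[2])/d[2]
def proj(s,X):
    p=np.atleast_2d(X)@s['R'].T+s['t'];return np.c_[s['fx']*p[:,0]/p[:,2]+s['cx'],s['fy']*p[:,1]/p[:,2]+s['cy']]
def yellow(s,box,z):
    hsv=cv2.cvtColor(s['color'],cv2.COLOR_RGB2HSV);m=cv2.inRange(hsv,(8,110,70),(32,255,255))
    n,_,st,c=cv2.connectedComponentsWithStats(m)
    return [(st[i,4],c[i],ray(s,*c[i],z)) for i in range(1,n) if st[i,4]>5 and box[0]<c[i][0]<box[1] and box[2]<c[i][1]<box[3]]
E
python3 - <<'E'
from h import *
s=snapshot('top')
cv2.imwrite('pics/crop1.png',cv2.resize(s['color'][150:265,285:445,::-1],None,fx=5,fy=5,interpolation=cv2.INTER_CUBIC))
for y in yellow(s,(295,435,160,260),.056):print(y[0],y[1].round(1),y[2].round(4))
E
```

```text
22 [352.9 190.3] [0.5941 0.0147 0.056 ]
30 [333.  201.6] [0.5675 0.0621 0.056 ]
21 [357. 203.] [0.5638 0.0052 0.056 ]
22 [329.9 212.1] [0.5426 0.0697 0.056 ]
15 [346.4 219.4] [0.5249 0.0307 0.056 ]
```

View pics/crop1.png

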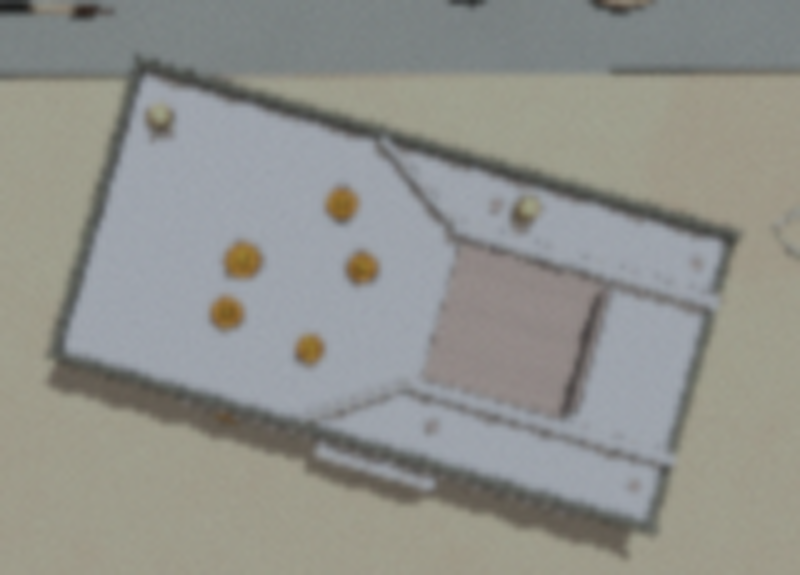

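The crop shows the box rim corners at crop (140,65), (737,237), (650,530) and (55,355), and the throat ends at (455,240) and (405,388). The shutter is nearly shut, with its tab at about (605,295)–(570,412). The dies are at (160,118) and (525,212).

```bash
cat > fit.py <<'E'
from h import *
from scipy.optimize import least_squares
s=snapshot('top')
C=lambda p:(np.array(p,float)+.5)/5-.5+[285,150]
pts=[((140,65),(75,150,62)),((737,237),(75,-150,62)),((650,530),(-75,-150,62)),((55,355),(-75,150,62)),((455,240),(39.5,-12,62)),((405,388),(-39.5,-12,62)),((380,138),(70,32,62)),((315,415),(-70,32,62)),((717,300),(39.5,-143,62)),((672,460),(-39.5,-143,62))]
U=np.array([C(a) for a,_ in pts]);B=np.array([b for _,b in pts])/1000
def T(q,B):
    c,k=np.cos(q[2]),np.sin(q[2]);B=np.atleast_2d(B);return np.c_[q[0]+c*B[:,0]-k*B[:,1],q[1]+k*B[:,0]+c*B[:,1],B[:,2]]
r=least_squares(lambda q:(proj(s,T(q,B))-U).ravel(),[.55,0,0],loss='soft_l1')
q=r.x;print(q[:2],np.degrees(q[2]));print((proj(s,T(q,B))-U).round(1))
np.save('box.npy',q)
def inv(X):
    c,k=np.cos(q[2]),np.sin(q[2]);d=np.asarray(X)[:2]-q[:2];return np.array([c*d[0]+k*d[1],-k*d[0]+c*d[1]])*1000
for y in yellow(s,(295,435,160,260),.058):print('btn',y[0],inv(y[2]).round(1))
for n,p,z in(('tabtop+',(607,292),.0736),('tabtop-',(570,412),.0736),('die1',(160,115),.072),('die2',(525,210),.072),('shutter+y edge',(457,250),.0535),('shutter+y edge',(425,375),.0535)):print(n,inv(ray(s,*C(p),z)).round(1))
E
python3 fit.py
python3 - <<'E'
from h import *
s=snapshot('wrist');print(s['tool_from_camera'],s['fx'],s['cx'],s['cy'])
E
```

```text
[ 0.54893456 -0.01359215] -16.538549355723074
[[ 0.5 -1.3]
 [ 2.9 -0.8]
 [ 3.3  1.9]
 [-0.3  1.3]
 [-1.  -3.2]
 [-0.2 -0.7]
 [-0.3 -0.2]
 [-3.7  1.2]
 [ 0.   0.2]
 [ 0.   0.5]]
btn 23 [35.3 40. ]
btn 30 [-3.9 77.8]
btn 21 [ 8.7 22.3]
btn 21 [-29.6  77.9]
btn 15 [-35.7  35.7]
tabtop+ [ 28.1 -90.3]
tabtop- [-30.6 -88.8]
die1 [ 50.1 133.8]
die2 [ 54.6 -43.2]
shutter+y edge [ 29.5 -19.1]
shutter+y edge [-32.  -20.8]
[[ 5.77133852e-04 -9.58729633e-01 -2.84318762e-01  7.74195353e-02]
 [ 9.99999739e-01  4.30021467e-04  5.79839957e-04  3.26963513e-04]
 [-4.33646578e-04 -2.84319023e-01  9.58729631e-01  2.08289478e-02]
 [ 0.00000000e+00  0.00000000e+00  0.00000000e+00  1.00000000e+00]] 283.25925506749076 323.39290830872983 199.84399262834384
```

```bash
sed -i 's/(75,150,62)/(75,155,62)/;s/(-75,150,62)/(-75,155,62)/;s/(75,-150,62)/(75,-145,62)/;s/(-75,-150,62)/(-75,-145,62)/' fit.py
cat >> fit.py <<'E'
im=cv2.resize(s['color'][150:265,285:445,::-1],None,fx=5,fy=5,interpolation=cv2.INTER_CUBIC)
def line(P,col):
    u=((proj(s,T(q,np.array(P)/1000))-[285,150]+.5)*5-.5);cv2.polylines(im,[np.round(u).astype(int)],False,col,1)
line([(75,155,62),(75,-145,62),(-75,-145,62),(-75,155,62),(75,155,62)],(0,0,255))
for g in(1,-1): line([(70*g,32,62),(39.5*g,-12,62),(39.5*g,-143,62)],(0,255,0));line([(70*g,150,50),(70*g,-140,50)],(255,0,0))
line([(32,-20,50),(32,-72,50),(-32,-72,50),(-32,-20,50),(32,-20,50)],(0,255,255))
cv2.imwrite('pics/ov1.png',im)
E
python3 fit.py
```

```text
[ 0.5487105 -0.0146856] -16.72244017559593
[[-0.9 -2. ]
 [ 1.4 -1. ]
 [ 1.5  1.5]
 [-1.9  0.5]
 [-0.5 -3. ]
 [ 0.3 -0.6]
 [ 0.2 -0.1]
 [-3.3  1.2]
 [ 0.5  0.5]
 [ 0.4  0.7]]
btn 23 [35.1 41.2]
btn 29 [-4.1 78.7]
btn 21 [ 8.6 23.4]
btn 22 [-30.3  79. ]
btn 15 [-35.9  36.7]
tabtop+ [ 28.3 -89.1]
tabtop- [-30.4 -87.8]
die1 [ 49.6 135. ]
die2 [ 54.7 -41.9]
shutter+y edge [ 29.4 -17.9]
shutter+y edge [-32.1 -19.8]
```

View pics/ov1.png

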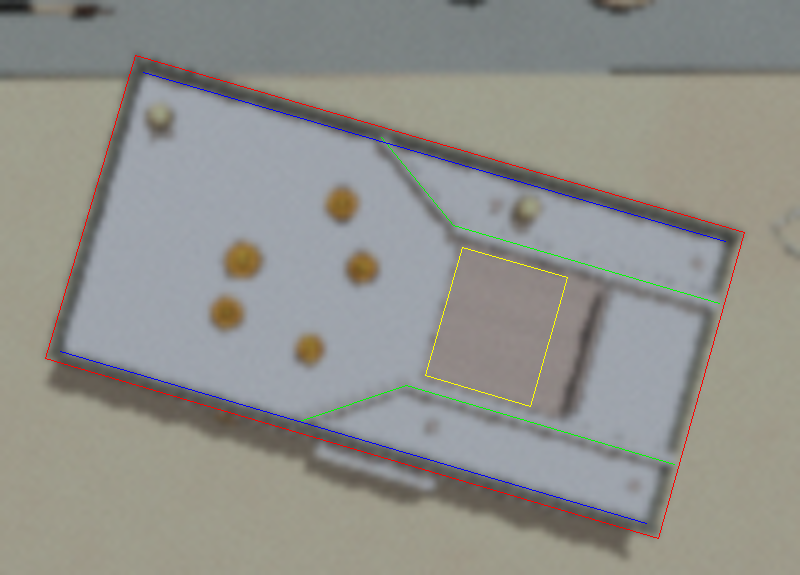

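The overlay agrees to about 2 mm. I'll turn the tool so its y runs along box x, setting the fingers to a 12 mm gap.

```bash
cat > w.py <<'E'
# usage: w.py [bx by tipz(mm)] -> tip in box frame and the shift in tool units to the target
from h import *
import sys
from scipy.spatial.transform import Rotation as Ro
q=np.load('box.npy');Rb=Ro.from_euler('z',q[2]).as_matrix();o=get_obs()
Rt=Ro.from_euler('xyz',o['orientation'],degrees=True).as_matrix();tip=o['tool_pos']+Rt[:,2]*.178
b=Rb.T@(tip-[q[0],q[1],0])
print('t',round(o['clock'],2),'tip box mm',(b*1000).round(1),'yaw err',(o['orientation'][2]-np.degrees(q[2])+90).round(2),'rp',o['orientation'][:2].round(2),'F box',(Rb.T@o['force']).round(1),'open',round(o['opening']*1000,1))
if len(sys.argv)>3:
    d=Rb@(np.array(sys.argv[1:4],float)/1000-b);print('shift units',(Rt.T@d/.025).round(2))
E
python3 -m handwheel '[[-0.73,0,0,0,0,0,-1],[-0.73,0,0,0,0,0,-1],[-0.73,0,0,0,0,0,-1],[-0.73,0,0,0,0,0,-1],[-0.73,0,0,0,0,0,-1]]'
python3 -m handwheel '[[-0.73,0,0,0,0,0,-1],[-0.73,0,0,0,0,0,-1],[-0.73,0,0,0,0,0,-1],[-0.73,0,0,0,0,0,-1],[-0.73,0,0,0,0,0,-1]]'
python3 w.py 0 -60 110
```

```text
clock: 0.92
tool_pos: [0.1505, -0.658, 0.4046]
orientation: [180.0, 0.0, -136.9]
force: [0.5, -0.2, 0.6]
opening: 0.0434
gripper_force: 0.0
clock: 1.55
tool_pos: [0.1504, -0.658, 0.4046]
orientation: [180.0, 0.0, -106.9]
force: [1.2, -0.7, -0.2]
opening: 0.012
gripper_force: 0.0
t 1.55 tip box mm [-196.4 -730.6  226.6] yaw err -0.2 rp [1.7999e+02 1.0000e-02] F box [ 1.3 -0.3 -0.2] open 12.0
shift units [-26.85  -7.76   4.67]
```

```bash
python3 -m handwheel '[[-0.73,-1,-0.29,0,0,0,-0.03],[-0.73,-1,-0.29,0,0,0,0],[-0.73,-1,-0.29,0,0,0,0],[-0.73,-1,-0.29,0,0,0,0],[-0.73,-1,-0.29,0,0,0,0]]' >/dev/null
python3 -m handwheel '[[-0.73,-1,-0.29,0,0,0,0],[-0.73,-1,-0.29,0,0,0,0],[-0.73,-1,-0.29,0,0,0,0],[-0.73,-1,-0.29,0,0,0,0],[-0.73,-1,-0.29,0,0,0,0]]' >/dev/null
python3 -m handwheel '[[-0.73,-1,-0.29,0,0,0,0],[-0.73,-1,-0.29,0,0,0,0],[-0.73,-1,-0.29,0,0,0,0],[-0.73,-1,-0.29,0,0,0,0],[-0.73,-1,-0.29,0,0,0,0]]' >/dev/null
python3 -m handwheel '[[-0.73,-1,-0.29,0.4,0,0,0],[-0.73,-1,-0.29,0.4,0,0,0],[-0.73,-1,-0.29,0.4,0,0,0],[-0.73,-1,-0.29,0.4,0,0,0],[-0.73,-1,-0.29,0.4,0,0,0]]' >/dev/null
python3 -m handwheel '[[-0.73,-1,-0.29,0.4,0,0,0],[-0.73,-1,-0.29,0.4,0,0,0],[-0.73,-1,-0.29,0.4,0,0,0],[-0.73,-1,-0.29,0.4,0,0,0],[-0.73,-1,-0.29,0.4,0,0,0]]' >/dev/null
python3 w.py 0 -60 110
python3 - <<'E'
from h import *
s=snapshot('wrist');cv2.imwrite('pics/w1.png',s['color'][...,::-1])
E
```

```text
t 4.67 tip box mm [ -12.4 -105.5  126.5] yaw err -0.21 rp [-1.7998e+02  1.0000e-02] F box [0.9 0.6 0.2] open 11.9
shift units [-1.82 -0.49  0.66]
```

View pics/w1.png

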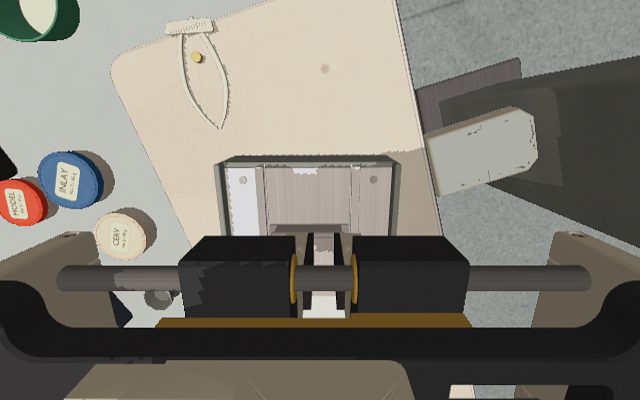

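The wrist view shows the shutter end of the box: end edge at row ~158, rails at columns ~262 and ~356, tab top at rows ~225–232 across columns 270–347. I'll compare that with my estimate.

Run:
```python
from h import *
from scipy.spatial.transform import Rotation as Ro
o=get_obs();s=snapshot('wrist');q=np.load('box.npy')
T=np.eye(4);T[:3,:3]=Ro.from_euler('xyz',o['orientation'],degrees=True).as_matrix();T[:3,3]=o['tool_pos']
M=np.linalg.inv(T@s['tool_from_camera']);s['R']=M[:3,:3];s['t']=M[:3,3]
Rb=Ro.from_euler('z',q[2]).as_matrix()
P=np.array([(75,-145,62),(-75,-145,62),(42,-143,62),(37,-143,62),(-37,-143,62),(-42,-143,62),(70,-140,50),(-70,-140,50),(28,-88,73.6),(-28,-88,73.6)])/1000
u=proj(s,P@Rb.T+[q[0],q[1],0])
for a,b in zip(P*1000,u):print(a,b.round(1))
cv2.imwrite('pics/w1c.png',cv2.resize(s['color'][145:245,210:410,::-1],None,fx=4,fy=4,interpolation=cv2.INTER_CUBIC))
```

```text
[  75. -145.   62.] [211.3 163.4]
[ -75. -145.   62.] [403.2 162.9]
[  42. -143.   62.] [253.7 165.8]
[  37. -143.   62.] [260.1 165.8]
[ -37. -143.   62.] [354.5 165.6]
[ -42. -143.   62.] [360.9 165.5]
[  70. -140.   50.] [223.6 167. ]
[ -70. -140.   50.] [392.8 166.6]
[ 28.  -88.   73.6] [272.8 236.5]
[-28.  -88.   73.6] [342.8 236.3]
```

View pics/w1c.png

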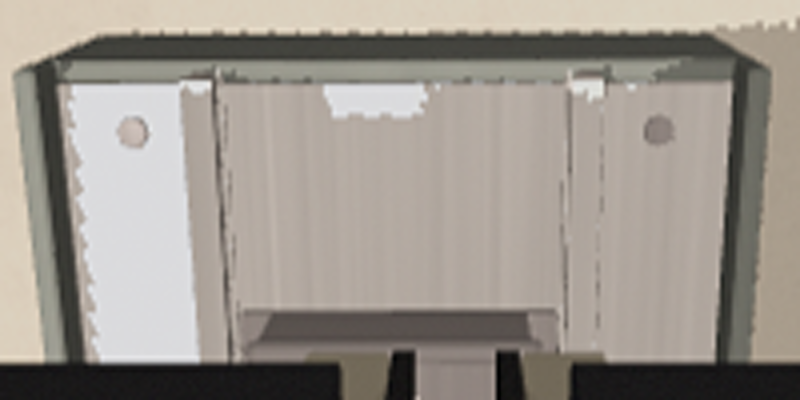

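The wrist view agrees with the estimate to about 1 mm, and the tab is at y ≈ -89. Next I move behind the tab, go down between the rails and push open.

```bash
python3 -m handwheel '[[-0.73,-0.9,-0.25,0,0,0,0.03],[-0.73,-0.9,-0.24,0,0,0,0],[-0.73,0,0,1,0,0,0],[-0.73,0,0,0.8,0,0,0],[-0.73,0,0,0.8,0,0,0]]' >/dev/null
python3 w.py
python3 -m handwheel '[[-0.73,0.4,0,0,0,0,0],[-0.73,0.4,0,0,0,0,0],[-0.73,0.4,0,0,0,0,0],[-0.73,0.4,0,0,0,0,0],[-0.73,0.4,0,0,0,0,0]]' >/dev/null
python3 w.py
```

```text
t 5.4 tip box mm [  0.1 -61.   61.3] yaw err -0.37 rp [-1.7998e+02  1.0000e-02] F box [ 0.  -0.3  0.6] open 11.8
t 6.03 tip box mm [ 1.000e-01 -1.121e+02  6.230e+01] yaw err -0.4 rp [-1.7992e+02  3.0000e-02] F box [0.1 1.9 1.7] open 12.1
```

```bash
python3 -m handwheel '[[-0.73,0.4,0,0,0,0,-0.07],[-0.73,0.3,0,0,0,0,0],[-0.73,0.2,0,0,0,0,0]]' >/dev/null
python3 w.py
python3 -m handwheel '[[-0.73,0.1,0,0,0,0,0],[-0.73,0,0,0,0,0,0]]' >/dev/null
python3 w.py
python3 -m handwheel '[[-0.73,0.1,0,0,0,0,0],[-0.73,0,0,0,0,0,0]]' >/dev/null
python3 w.py
```

```text
t 6.4 tip box mm [   0.2 -130.7   61.8] yaw err -0.08 rp [-179.85    0.34] F box [-11.2  42.7   7.3] open 11.9
t 6.65 tip box mm [   0.2 -130.6   61.9] yaw err -0.02 rp [-179.82    0.47] F box [-9.2 37.6  4.8] open 11.7
t 6.9 tip box mm [   0.3 -131.    61.8] yaw err -0.01 rp [-179.78    0.61] F box [-13.7  51.5   6.3] open 11.7
```

```bash
python3 -m handwheel '[[-0.73,-0.8,0,0,0,0,0],[-0.73,-0.2,0,-0.4,0,0,0],[-0.73,-0.6,0,-1,0,0,0],[-0.73,-1,0,-1,0,0,0],[-0.73,0,0,0,0,0,0]]' >/dev/null
python3 w.py 0 105 125
cat > wp.py <<'E'
# wrist camera with world pose; save crop
from h import *
from scipy.spatial.transform import Rotation as Ro
q=np.load('box.npy');Rb=Ro.from_euler('z',q[2]).as_matrix()
def wrist():
    o=get_obs();s=snapshot('wrist')
    T=np.eye(4);T[:3,:3]=Ro.from_euler('xyz',o['orientation'],degrees=True).as_matrix();T[:3,3]=o['tool_pos']
    M=np.linalg.inv(T@s['tool_from_camera']);s['R']=M[:3,:3];s['t']=M[:3,3];return s
def bp(s,P):return proj(s,np.array(P)/1000@Rb.T+[q[0],q[1],0])
def bray(s,u,v,z):return (Rb.T@(ray(s,u,v,z/1000)-[q[0],q[1],0]))*1000
E
python3 - <<'E'
from wp import *
s=wrist();cv2.imwrite('pics/w2.png',s['color'][:,:,::-1])
P=[(0,-146,73.6),(0,-149,73.6),(0,-72,50),(0,-20,50),(0,-145,62)]
print(bp(s,P).round(0))
E
```

```text
t 7.53 tip box mm [  0.7 -73.4 124. ] yaw err 0.09 rp [-1.798e+02  5.000e-02] F box [-0.2 -0.5 -0.3] open 11.7
shift units [-7.13  0.02 -0.04]
[[324. 122.]
 [324. 117.]
 [324. 210.]
 [324. 264.]
 [324. 123.]]
```

View pics/w2.png

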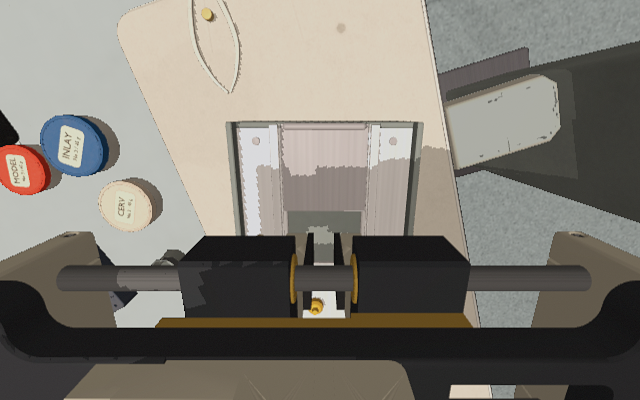

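The shutter is fully open: its tab is at the deck end (row ~125) and the opening edge at row ~210, as predicted. Sweep 1 takes the -x side buttons from behind.

```bash
python3 -m handwheel '[[-0.73,-1,0,0,0,0,0],[-0.73,-1,0.1,0,0,0,0],[-0.73,-1,0.2,0,0,0,0],[-0.73,-1,0.2,0,0,0,0],[-0.73,-1,0.2,0,0,0,0]]' >/dev/null
python3 -m handwheel '[[-0.73,-1,0,0,0,0,0],[-0.73,-1,0,0,0,0,0],[-0.73,-0.34,0,0,0,0,0],[-0.73,0,0,1,0,0,0],[-0.73,0,0,1,0,0,0]]' >/dev/null
python3 w.py -17 110 53.5
```

```text
t 8.82 tip box mm [-18.  109.7  71.1] yaw err 0.02 rp [-1.7999e+02  2.0000e-02] F box [-0.   0.1 -0.4] open 11.6
shift units [-0.01 -0.04  0.71]
```

```bash
python3 -m handwheel '[[-0.73,0,0,0.65,0,0,0],[-0.73,0,0,0,0,0,0]]' >/dev/null
python3 w.py -17 110 53.5
```

```text
t 9.07 tip box mm [-18.7 108.8  54.2] yaw err 0.01 rp [ 1.7989e+02 -1.1000e-01] F box [-0.1 -0.4  1. ] open 11.6
shift units [-0.05 -0.07  0.03]
```

```bash
python3 -m handwheel '[[-0.73,0.4,0,0,0,0,0],[-0.73,0.4,0,0,0,0,0],[-0.73,0.4,0,0,0,0,0],[-0.73,0.4,0,0,0,0,0],[-0.73,0.4,0,0,0,0,0]]' >/dev/null
python3 w.py
python3 -m handwheel '[[-0.73,0.4,-0.05,0,0,0,0],[-0.73,0.4,-0.1,0,0,0,0],[-0.73,0.4,-0.1,0,0,0,0],[-0.73,0.4,-0.1,0,0,0,0],[-0.73,0.4,-0.1,0,0,0,0]]' >/dev/null
python3 w.py
python3 - <<'E'
from wp import *
s=wrist();cv2.imwrite('pics/w3.png',s['color'][:,:,::-1])
E
```

```text
t 9.7 tip box mm [-17.5  59.4  56.1] yaw err 0.03 rp [-1.7991e+02  7.0000e-02] F box [1.4 2.6 2.9] open 11.7
t 10.32 tip box mm [-6.1  9.5 56. ] yaw err 0.04 rp [-1.7993e+02  5.0000e-02] F box [-0.9  3.6  5.4] open 12.1
```

View pics/w3.png

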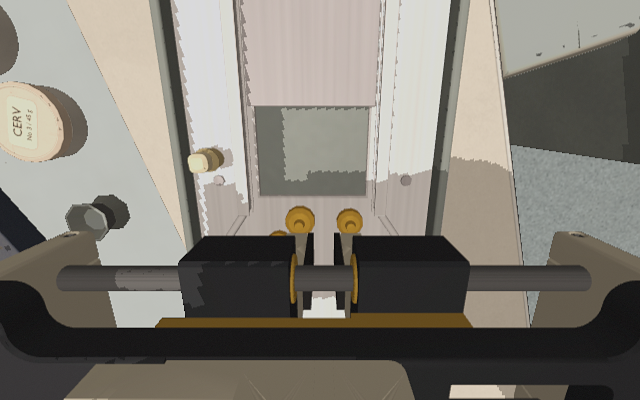

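Two buttons lie ahead of the fingertips at (300,220) and (348,220), with a third partly hidden at (280,235). The opening is clear ahead at rows 107–195. I'll continue slightly lower.

```bash
python3 -m handwheel '[[-0.73,0,0,0.1,0,0,0],[-0.73,0.3,0,0,0,0,0],[-0.73,0.4,0,0,0,0,0],[-0.73,0.4,0,0,0,0,0],[-0.73,0.4,0,0,0,0,0]]' >/dev/null
python3 w.py
python3 -m handwheel '[[-0.73,0.4,0,0,0,0,0],[-0.73,0.4,0,0,0,0,0],[-0.73,0,0,0,0,0,0]]' >/dev/null
python3 w.py
python3 - <<'E'
from wp import *
s=wrist();cv2.imwrite('pics/w4.png',s['color'][:,:,::-1])
for y in yellow(s,(150,480,60,330),.056):print(y[0],y[1].round(1),bray(s,*y[1],56).round(1))
E
```

```text
t 11.0 tip box mm [ -7.6 -29.2  52.5] yaw err 0.01 rp [ 1.7992e+02 -4.0000e-02] F box [ 0.2  0.2 -1.3] open 12.0
t 11.38 tip box mm [ -7.1 -49.   52.6] yaw err -0.05 rp [ 1.7996e+02 -2.0000e-02] F box [-0.   0.9  0.5] open 11.8
9 [314.2 244.3] [ -2.4 -52.6  56. ]
256 [292.8 278.6] [ 11.  -29.5  56. ]
257 [354.1 278.7] [-26.9 -29.3  56. ]
3642 [328.2 321.4] [-11.    2.1  56. ]
```

```bash
python3 -m handwheel '[[-0.73,0,0,-1,0,0,0],[-0.73,0,0,-1,0,0,0],[-0.73,-0.4,0,-0.9,0,0,0],[-0.73,-1,-0.2,0,0,0,0],[-0.73,-1,-0.2,0,0,0,0]]' >/dev/null
python3 -m handwheel '[[-0.73,-1,-0.2,0,0,0,0],[-0.73,-1,-0.2,0,0,0,0],[-0.73,-1,-0.2,0,0,0,0],[-0.73,-1,-0.15,0,0,0,0],[-0.73,0,0,0,0,0,0]]' >/dev/null
python3 w.py 22 85 53
python3 - <<'E'
from wp import *
s=wrist();cv2.imwrite('pics/w5.png',s['color'][:,:,::-1])
for y in yellow(s,(150,480,0,330),.056):print(y[0],y[1].round(1),bray(s,*y[1],56).round(1))
E
```

```text
t 12.68 tip box mm [ 22.2 114.3 125.1] yaw err 0.11 rp [-1.8e+02 -1.0e-02] F box [-0.7 -0.7 -0.7] open 12.2
shift units [1.17 0.01 2.88]
14 [275.3   1. ] [ 55.  -38.3  56. ]
290 [341.3  25.3] [  9.2 -23.7  56. ]
178 [375.6  27.5] [-15.1 -22.4  56. ]
323 [323.   72.1] [22.   6.7 56. ]
297 [408.6  80.1] [-41.4  12.   56. ]
314 [306.9 119.1] [34.3 39.9 56. ]
57 [154.3 245.2] [169.3 146.4  56. ]
251 [292.8 278.6] [ 49.1 179.3  56. ]
255 [354.1 278.8] [ -6.6 179.3  56. ]
3338 [329.3 320.9] [ 15.6 225.   56. ]
```

View pics/w5.png

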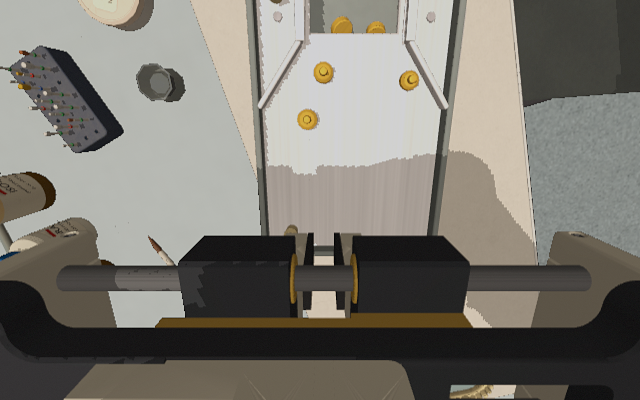

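Two buttons are through the opening. Left on the deck are (22,7), (-41,12) and (34,40) in box mm. Sweep 2 takes the +x pair.

```bash
python3 -m handwheel '[[-0.73,0.8,0,0.5,0,0,0],[-0.73,0.36,0,1,0,0,0],[-0.73,0,0,0.8,0,0,0],[-0.73,0,0,0.5,0,0,0],[-0.73,0,0,0,0,0,0]]' >/dev/null
python3 w.py 22 80 53
python3 -m handwheel '[[-0.73,0.4,0,0.03,0,0,0],[-0.73,0.4,0,0,0,0,0],[-0.73,0.4,0,0,0,0,0],[-0.73,0.4,0,0,0,0,0],[-0.73,0.4,0.13,0,0,0,0]]' >/dev/null
python3 w.py
python3 -m handwheel '[[-0.73,0.4,0.15,0.03,0,0,0],[-0.73,0.4,0.2,0,0,0,0],[-0.73,0.4,0.2,0,0,0,0],[-0.73,0.4,0.08,0,0,0,0],[-0.73,0.4,0,0,0,0,0]]' >/dev/null
python3 w.py
python3 -m handwheel '[[-0.73,0.4,0,0,0,0,0],[-0.73,0.4,0,0,0,0,0],[-0.73,0.4,0,0,0,0,0],[-0.73,0,0,0,0,0,0]]' >/dev/null
python3 w.py
```

```text
t 13.35 tip box mm [21.3 81.8 54.5] yaw err -0.02 rp [ 1.7991e+02 -8.0000e-02] F box [-0.4  0.1  0.2] open 12.0
shift units [ 0.07 -0.03  0.06]
t 13.97 tip box mm [19.  32.5 55. ] yaw err 0.01 rp [-1.7995e+02  3.0000e-02] F box [1.8 0.7 1.9] open 12.2
t 14.6 tip box mm [  2.1 -18.   53.7] yaw err 0.02 rp [ 1.7993e+02 -3.0000e-02] F box [ 0.   0.4 -0.2] open 12.1
t 15.1 tip box mm [  2.7 -47.9  53.7] yaw err -0.04 rp [ 1.7997e+02 -1.0000e-02] F box [-1.  -0.   0.3] open 11.9
```

```bash
python3 -m handwheel '[[-0.73,0,0,-1,0,0,0],[-0.73,0,0,-1,0,0,0],[-0.73,-0.5,0.1,-0.9,0,0,0],[-0.73,-1,0.3,0,0,0,0],[-0.73,-1,0.3,0,0,0,0]]' >/dev/null
python3 -m handwheel '[[-0.73,-1,0.3,0,0,0,0],[-0.73,-1,0.27,0,0,0,0],[-0.73,0,0,0,0,0,0]]' >/dev/null
python3 w.py -29 52 53
python3 - <<'E'
from wp import *
s=wrist();cv2.imwrite('pics/w6.png',s['color'][:,:,::-1])
for y in yellow(s,(150,480,0,235),.056):print(y[0],y[1].round(1),bray(s,*y[1],56).round(1))
print(bp(s,[(-32,-20,50),(32,-20,50),(-32,-72,50)]).round())
E
```

```text
t 16.1 tip box mm [-29.1  67.1 126.5] yaw err 0.15 rp [-1.7999e+02  1.0000e-02] F box [-0.7  0.2  0.6] open 11.9
shift units [ 0.6  -0.    2.94]
309 [271.2  51.5] [  8.4 -54.3  56. ]
340 [287.2  79.8] [ -2.6 -35.4  56. ]
8 [211.5  73.9] [ 53.4 -39.2  56. ]
262 [314.7  91.5] [-23.  -27.2  56. ]
226 [339.1 143.7] [-42.1  11.4  56. ]
[[327. 102.]
 [245. 102.]
 [327.  27.]]
```

View pics/w6.png

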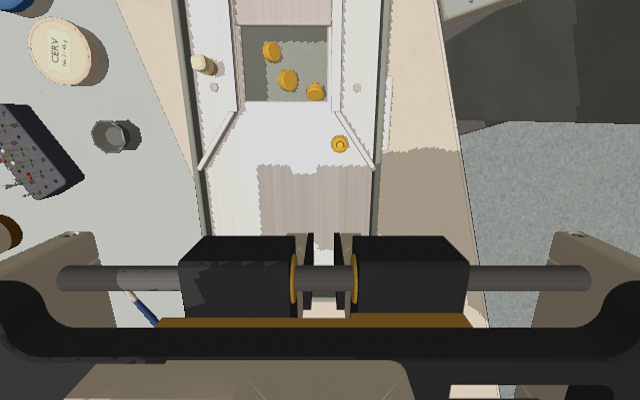

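Three buttons can be seen inside the box; a fourth is probably hidden under the deck edge. One is left on the deck at (-42,11), so sweep 3.

```bash
python3 -m handwheel '[[-0.73,0.4,0,0.5,0,0,0],[-0.73,0.1,0,1,0,0,0],[-0.73,0,0,0.8,0,0,0],[-0.73,0,0,0.62,0,0,0],[-0.73,0,0,0,0,0,0]]' >/dev/null
python3 w.py -27 36 53
python3 -m handwheel '[[-0.73,0.4,0,0.03,0,0,0],[-0.73,0.4,-0.1,0,0,0,0],[-0.73,0.4,-0.25,0,0,0,0],[-0.73,0.4,-0.25,0,0,0,0],[-0.73,0.4,-0.25,0,0,0,0]]' >/dev/null
python3 w.py
python3 -m handwheel '[[-0.73,0.4,-0.1,0.03,0,0,0],[-0.73,0.4,0,0,0,0,0],[-0.73,0.4,0,0,0,0,0],[-0.73,0.4,0,0,0,0,0],[-0.73,0.4,0,0,0,0,0]]' >/dev/null
python3 w.py
```

```text
t 16.77 tip box mm [-29.3  51.8  52.3] yaw err -0.03 rp [ 1.799e+02 -9.000e-02] F box [-0.2 -0.5  0.7] open 11.6
shift units [ 0.63 -0.09 -0.03]
t 17.4 tip box mm [-5.5  3.3 53.5] yaw err 0.04 rp [-1.7983e+02  1.0000e-01] F box [3.6 1.7 1. ] open 12.0
t 18.02 tip box mm [ -4.1 -47.7  52.3] yaw err 0.02 rp [-1.7993e+02  1.0000e-02] F box [ 1.  -0.4  0.7] open 11.9
```

```bash
python3 -m handwheel '[[-0.73,0,0,-1,0,0,0],[-0.73,0,0,-1,0,0,0],[-0.73,-0.5,0,-0.9,0,0,0],[-0.73,-1,-0.1,0,0,0,0],[-0.73,-1,-0.06,0,0,0,0]]' >/dev/null
python3 -m handwheel '[[-0.73,-1,0,0,0,0,0],[-0.73,-1,0,0,0,0,0],[-0.73,0,0,0,0,0,0]]' >/dev/null
python3 w.py 0 -180 125
python3 - <<'E'
from wp import *
s=wrist();cv2.imwrite('pics/w7.png',s['color'][:,:,::-1])
for y in yellow(s,(0,640,0,235),.056):print(y[0],y[1].round(1),'deck',bray(s,*y[1],56).round(1),'floor',bray(s,*y[1],13).round(1))
E
```

```text
t 19.02 tip box mm [ -1.5  66.5 123.9] yaw err 0.1 rp [ 1.7994e+02 -4.0000e-02] F box [-0.2  0.   0.4] open 12.2
shift units [ 9.86 -0.04 -0.04]
306 [302.7  52. ] deck [ 12.9 -54.2  56. ] floor [ 15.7 -62.6  13. ]
226 [337.9  57.4] deck [-12.4 -50.7  56. ] floor [-14.4 -58.5  13. ]
322 [304.4  80.9] deck [ 12.  -34.9  56. ] floor [ 14.6 -39.7  13. ]
6 [248.5  74.2] deck [ 52.8 -39.4  56. ] floor [ 63.3 -45.   13. ]
264 [352.6  89. ] deck [-23.8 -29.4  56. ] floor [-27.9 -33.1  13. ]
9 [  7.9 113.8] deck [237.7 -11.2  56. ] floor [283.4 -11.4  13. ]
16 [  6.5 133.2] deck [243.3   3.2  56. ] floor [290.1   5.8  13. ]
51 [ 11.3 146.2] deck [242.6  13.2  56. ] floor [289.4  17.6  13. ]
6 [ 54.2 175.3] deck [215.2  36.3  56. ] floor [256.7  45.2  13. ]
```

```bash
python3 -m handwheel '[[-0.73,1,0,0,0,0,0],[-0.73,1,0,0,0,0,0],[-0.73,1,0,0,0,0,0],[-0.73,1,0,0,0,0,0],[-0.73,0.2,0,0,0,0,0]]' >/dev/null
python3 w.py 0 -180 125
python3 - <<'E'
from wp import *
s=wrist();cv2.imwrite('pics/w8.png',s['color'][:,:,::-1])
for y in yellow(s,(200,450,0,262),.056):print(y[0],y[1].round(1),'deck',bray(s,*y[1],56).round(1),'floor',bray(s,*y[1],13).round(1))
E
```

```text
t 19.7 tip box mm [ -1.8 -42.2 124.4] yaw err -0.13 rp [ 1.7996e+02 -1.0000e-02] F box [ 0.5  0.4 -0.4] open 11.8
shift units [ 5.51 -0.08 -0.02]
144 [335.7 180.5] deck [-12.6 -68.5  56. ] floor [-14.5 -58.9  13. ]
134 [304.4 179.9] deck [ 12.8 -69.1  56. ] floor [ 15.8 -59.6  13. ]
250 [305.9 199.8] deck [ 11.9 -52.2  56. ] floor [ 14.7 -39.5  13. ]
183 [348.5 205.7] deck [-23.5 -47.   56. ] floor [-27.5 -33.3  13. ]
```

```bash
python3 -m handwheel '[[-0.73,1,-0.02,0,0,0,0],[-0.73,1,-0.02,0,0,0,0],[-0.73,1,-0.02,0,0,0,0],[-0.73,1,-0.02,0,0,0,0],[-0.73,1,0,0,0,0,0]]' >/dev/null
python3 -m handwheel '[[-0.73,0.55,0,0,0,0,0],[-0.73,0,0,0,0,0,0]]' >/dev/null
python3 w.py 0 -180 62
python3 - <<'E'
from wp import *
for n in('top','scene'):
    s=snapshot(n);cv2.imwrite(f'pics/{n}2.png',s['color'][:,:,::-1]);print(n)
    hsv=cv2.cvtColor(s['color'],cv2.COLOR_RGB2HSV)
    for y in yellow(s,(0,640,0,400),.056):
        b=bray(s,*y[1],56)
        if abs(b[0])<150 and abs(b[1])<220: print(y[0],y[1].round(1),'deck',b.round(1),'floor',bray(s,*y[1],13).round(1))
s=wrist()
for y in yellow(s,(200,450,0,235),.056):print('w',y[0],y[1].round(1),'deck',bray(s,*y[1],56).round(1),'floor',bray(s,*y[1],13).round(1))
E
```

```text
t 20.62 tip box mm [   0.9 -178.8  124.4] yaw err -0.05 rp [180.   0.] F box [-0.  -0.7  0.1] open 11.7
shift units [0.05 0.04 2.5 ]
top
scene
w 16 [222.9 138.5] deck [  78.9 -237.7   56. ] floor [  93.8 -234.4   13. ]
```

Run:
```python
from wp import *
a=cv2.imread('pics/top0.png').astype(int)
for n in('top','scene'):
    s=snapshot(n);b=cv2.imread(f'pics/{n}2.png').astype(int);a=cv2.imread(f'pics/{n}0.png').astype(int)
    print(n,'cols x=60..-60, rows y=140..-140: |diff|, . = same')
    for y in range(140,-150,-10):
        r=''
        for x in range(60,-70,-10):
            u,v=np.round(bp(s,[(x,y,50)])[0]).astype(int);r+='%5d'%abs(a[v-1:v+2,u-1:u+2]-b[v-1:v+2,u-1:u+2]).mean()
        print('%5d'%y,r)
```

```text
top cols x=60..-60, rows y=140..-140: |diff|, . = same
  140    30   26   29   30   30   31   30   30   30   30   31   30   30
  130    30   25   29   30   30   30   31   30   31   30   30   31   30
  120    30   30   30   30   30   30   31   31   31   30   30   30   30
  110    30   30   30   30   30   30   30   30   31   30   29   30   30
  100    30   30   31   31   30   31   29   29   29   30   31   30   30
   90    31   30   30   31   30   27   90  100  104   67   30   22   30
   80    30   30   30   30   30   21   69   64  110   42  111  130   97
   70    30   31   30   31   30   57   94   99  114   95  110  110  113
   60    30   30   31   30   29   98  122  117  114  111  107  104   99
   50    30   30   48   45   29  126  120  115  113  108  105  101   98
   40    31   32   90   92   64  125  119  114  111   70   63  100   97
   30    29   30   33   29  104   90  110  113  111   94   73   98   95
   20    26   30   31   19  123   55   94  113  110  106  102   98   84
   10    29   27   29   36  127  116  115  112  109  105  101   91   74
    0    30   29   28   70  124  117 
[... 2487 characters left out ...]
10   48   80   92   91   71   12    9   11   11    9
  -60    11   14   12   34   90   93   92   76   13   10   10   12    7
  -70    11   10    9   34   77   76   77   55   10    9   10   12    7
  -80    12    9    9   22   24   22   14    8    7   10   11   11    8
  -90    12    9    9   11   28   28   48   23   15   11   11   12    8
 -100    12   22   38   86   92  102   89   71   13    8   11   12    9
 -110    33   38   53   49   54   59   50   26   10   10   10   12    8
 -120    22    7    9   24   31   28   41   30   15   10   10   11    3
 -130    11    9    7   33   45   45   44   35   14   10    9   13   13
 -140    11   11   13   28   35   36   37   33    9    7   15   50   28
```

The scene camera sees the whole deck. It has changed only where the buttons used to be and at the opening and shutter, so all five are in and the dies haven't moved. Now shut the shutter.

```bash
python3 -m handwheel '[[-0.73,0.05,0.04,0.9,0,0,0],[-0.73,0,0,0.8,0,0,0],[-0.73,0,0,0.8,0,0,0],[-0.73,0,0,0,0,0,0]]' >/dev/null
python3 w.py
python3 -m handwheel '[[-0.73,-0.4,0,0,0,0,0],[-0.73,-0.4,0,0,0,0,0],[-0.73,-0.4,0,0,0,0,0],[-0.73,-0.4,0,0,0,0,0],[-0.73,-0.4,0,0,0,0,0]]' >/dev/null
python3 w.py
python3 -m handwheel '[[-0.73,-0.4,0,0,0,0,0],[-0.73,-0.2,0,0,0,0,0],[-0.73,-0.2,0,0,0,0,0]]' >/dev/null
python3 w.py
```

```text
t 21.38 tip box mm [  -1.  -179.3   60.7] yaw err 0.05 rp [ 1.7983e+02 -4.0000e-02] F box [-0.3 -0.5  0.1] open 11.8
t 22.0 tip box mm [   0.2 -128.7   62.2] yaw err 0.04 rp [-1.7997e+02  1.0000e-02] F box [ 1.1 -1.3  0.6] open 11.8
t 22.38 tip box mm [  -0.  -109.1   61.9] yaw err 0.03 rp [180.  -0.] F box [ 1.3 -1.2  1.1] open 11.6
```

```bash
python3 -m handwheel '[[-0.73,-0.2,0,0,0,0,0],[-0.73,-0.1,0,0,0,0,0],[-0.73,0,0,0,0,0,0]]' >/dev/null
python3 w.py
python3 -m handwheel '[[-0.73,-0.15,0,0,0,0,0],[-0.73,0,0,0,0,0,0]]' >/dev/null
python3 w.py
```

```text
t 22.75 tip box mm [  -0.3 -101.8   61.8] yaw err 0.02 rp [1.7998e+02 1.0000e-02] F box [ 0.7 -0.2 -1. ] open 11.9
t 23.0 tip box mm [ -0.3 -98.1  61.8] yaw err 0.02 rp [179.98  -0.  ] F box [ 0.2 -0.8 -0.5] open 11.6
```

```bash
python3 -m handwheel '[[-0.73,-0.1,0,0,0,0,0],[-0.73,-0.1,0,0,0,0,0]]' >/dev/null
python3 w.py
python3 -m handwheel '[[-0.73,-0.1,0,0,0,0,0],[-0.73,0,0,0,0,0,0]]' >/dev/null
python3 w.py
```

```text
t 23.25 tip box mm [ -0.5 -95.9  61.9] yaw err 0.05 rp [179.89  -0.24] F box [  7.2 -26.2   0.5] open 11.7
t 23.5 tip box mm [ -0.6 -95.8  61.9] yaw err 0.03 rp [179.85  -0.4 ] F box [  7.9 -30.2   0.2] open 11.9
```

The stop positions give a travel of 60 mm with 19–20 mm fingers, so the shutter went fully open and is now fully shut. I'll back off, lift clear and check.

```bash
python3 -m handwheel '[[-0.73,0.5,0,0,0,0,0],[-0.73,0.8,0,0,0,0,0],[-0.73,0,0,-1,0,0,0],[-0.73,0,0,-1,0,0,0],[-0.73,0.5,0,-1,0,0,0]]' >/dev/null
python3 -m handwheel '[[-0.73,1,0,-1,0,0,0],[-0.73,1,0,-1,0,0,0],[-0.73,1,0,-0.5,0,0,0],[-0.73,1,0,0,0,0,0],[-0.73,1,0,0,0,0,0]]' >/dev/null
python3 -m handwheel '[[-0.73,1,0,0,0,0,0],[-0.73,1,0,0,0,0,0],[-0.73,1,0,0,0,0,0],[-0.73,0,0,0,0,0,0],[-0.73,0,0,0,0,0,0]]' >/dev/null
python3 w.py
python3 - <<'E'
from wp import *
for n in('scene','top'):
    s=snapshot(n);b=s['color'][:,:,::-1].astype(int);a=cv2.imread(f'pics/{n}0.png').astype(int);cv2.imwrite(f'pics/{n}3.png',b)
    d=abs(a-b).mean(2)
    m=((d-np.median(d))>25).astype(np.uint8);k,_,st,c=cv2.connectedComponentsWithStats(m)
    for i in range(1,k):
        p=bray(s,*c[i],56)
        if st[i,4]>5 and abs(p[0])<250 and abs(p[1])<330:print(n,st[i,4],c[i].round(),p.round())
E
```

```text
t 25.38 tip box mm [-1.000e-01 -3.357e+02  1.993e+02] yaw err -0.01 rp [-1.7999e+02  2.0000e-02] F box [ 0.3  1.1 -0.6] open 11.7
scene 76 [361. 179.] [  8. -98.  56.]
scene 30 [318. 186.] [32. 40. 56.]
scene 17 [339. 188.] [ -6. -13.  56.]
scene 26 [327. 188.] [ 6. 22. 56.]
scene 68 [314. 197.] [-19.  78.  56.]
scene 26 [330. 197.] [-36.  34.  56.]
scene 293 [388. 210.] [-164.  -77.   56.]
top 43 [353. 190.] [35. 41. 56.]
top 54 [333. 202.] [-4. 79. 56.]
top 42 [357. 203.] [ 8. 23. 56.]
top 98 [402. 220.] [ -1. -90.  56.]
top 43 [330. 212.] [-31.  79.  56.]
top 35 [346. 220.] [-37.  36.  56.]
top 539 [399. 264.] [-103. -112.   56.][ WARN:0@0.528] global loadsave.cpp:1063 imwrite_ Unsupported depth image for selected encoder is fallbacked to CV_8U.
```

```bash
python3 -c "
from plant import *
print(close_job())"
```

```text
the job is handed in; nothing more can be done
None
```

I handed the job in at about 25 s: the shutter was pushed fully open, all five buttons were swept off the deck into the box, and the shutter was pushed back to its stop; the cameras show the dies and the things beside the box unmoved, but only four buttons were actually seen inside, so the fifth is inferred to be under the deck edge because it was nowhere else in view.

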